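Slide the medicine tray board into its notches and close the keeper

TASK

Push the white tray board along its rails with a fingertip, towards the notched end, until all four of its feet drop into the locating notches and it lies flat, down on the rails. Then push the small keeper bar round with a fingertip until it lies fully across the rim of the board. Only push: do not grip or lift anything, do not touch the pill bottle, which must stay standing on the board, push the board gently, and leave the other things where they are.

Things in the scene. Friction and masses are not known exactly. Their poses are not given: they have to be found in the camera images.
- stand: Fixed grey stand, z up, origin on the worktop under its middle. Two rails along its y at x = +-64 mm (14 wide, top 40 mm high, y = -142 to +156), each with a 4 mm guide plate outside at x = +-74 (top 50 mm). Open between the rails but for cross bars 16 mm high. The board is pushed towards the stand's -y, roughly the robot's right (yaw -0.3 to 0.1). Its -x side is nearest the robot.
- seat (a point): Where the board's origin lies when seated: stand x 0, y -45 mm, 33 mm above the worktop. Each rail has two square notches, 22 mm long and 8 mm deep, centred 75 mm to either side of this point along the stand's y; a seated board has +-4 mm play.
- board: Loose white tray board, 140 x 190 mm (x, y), about 0.5 kg, axes parallel to the stand's. Origin: under its middle, at the undersides of its feet. Four feet, 14 long, 7 high, at y = +-75 mm; slab 7 to 17 mm above the origin, 4 mm rim up to 25. It starts 60 to 110 mm towards +y of its seat, origin 40 mm high; slides level (3 to 6 N), drops 7 mm into the notches, then stops firmly.
- board_push (a point): Middle of the board's trailing (+y) end face, where a fingertip pushes towards the stand's -y; 12 mm above the board's origin. The end face stands from 7 to 25 mm above the board's origin.
- keeper (a joint): Angle (rad) of the keeper, a steel bar 12 mm wide on a vertical pivot. 0: bar along the stand's +y, clear of the board; grows clockwise from above; 1.57, its stop: bar along the stand's +x, over the board's trailing rim. Starts -0.35 to -0.03, stays where left. Underside 63.5, top 70.5 mm high: it clears the rim of a seated board (58 mm) but not of an unseated one (65 mm).
- keeper_pivot (a point): Pivot of the keeper, on its axis, level with the bar's underside: at x = -83, y = +40 mm in the stand's frame, 63.5 mm above the worktop.
- keeper_peg (a point): Upright black round peg on the end of the keeper, 10 mm in diameter, 45 mm from the pivot's axis, from 70.5 to 92.5 mm above the worktop; this point is on its axis 82.5 mm up. Push it sideways with a fingertip; it takes about 1 N.
- pill_bottle: Loose red pill bottle with a white cap, 36 mm in diameter, 62 mm high, standing on the board's slab, in the half away from the pushed end. Origin: centre of its underside.
- swab_box: Loose white and green box, 63 x 105 x 59 mm, on the worktop to the right of the stand. Origin: centre of its underside. Leave alone.
- stapler: Loose stapler, 36 x 143 x 46 mm, on the worktop to the left of the stand, near the front. Origin: centre of its underside. Leave alone.
- glue_stick: Loose upright glue stick, 25 mm in diameter, 86 mm high, to the right near the front edge. Origin: centre of its underside. Leave alone.
Not all that is in view belongs to the job. Leave any blue or orange look-alike of the pill_bottle alone.

How it is judged:
By the outcome, as a careful person would: the job done as asked, in the order asked, and still so for the second after the job is handed in, with the robot touching nothing.
It also fails if it takes over 56 s, if anything falls off the work surface, if the arm or the gripper's body presses on something with over 40 N, if the wrist force passes 120 N, or if a joint passes its speed limit or range.

ROBOT

A 6-joint arm with a two-finger parallel gripper is mounted at the origin on a cart in front of the work surface, level with it; the furniture and walls round the work are solid. World frame = base frame: x ahead of the robot, y to its left, z up, the work surface at z = 0. Lengths are in m, angles in rad, forces in N, time in s.
With the tool pointing down it reaches from about 0.35 to 0.8 m from the base axis. Payload 7.3 kg.
Tool frame: the origin (TCP) lies midway between the tips of the shut fingers; the grasp point (between the pads) lies 19 mm behind it; z points along the fingers, y is the direction in which the jaws open and shut (so a half turn about z gives the same grasp; the last joint's range is limited). The gripper opens to 85 mm and grips with 20 to 120 N. Pads are 22 mm wide; open, the fingers measure 114 mm over their backs; the gripper's body (76 mm by 85 mm) begins 54 mm behind the grasp point. The pads swing forward as they close: fully open they stand 13 mm farther back than shut.
Start: joints at [-0.146, 0.342, 1.524, -0, 1.275, -0.146], TCP at [0.525, 0, 0.231] pointing down, gripper open.
Joint ranges: [-2.53, 2.53], [-0.77, 2.02], [0.04, 2.7], [-1, 4.14], [0.28, 2.66], [-3.11, 3.11]. Speed limits (rad/s): [2.57, 2.57, 3.14, 3.14, 3.14, 3.14].

INTERFACE

Orientations are given as a unit quaternion [x, y, z, w].
In Python, from plant import status, eyes, close_job gives the robot as it stands.
- The arm moves only by the tool jog_arm, never from a script. Its argument "increments" is text: rows parted by semicolons, each of 7 numbers parted by spaces: the shift along the tool's x, y, z in mm, then the turn, a rotation vector about the tool's x, y, z in rad, then the opening in per cent of the stroke, from 0 (shut) to 100 (fully open). A call has 1 to 8 rows; each row is the pose to reach, as a shift and turn from the pose commanded when the call began, along the tool's axes at that moment; what a row does not reach only later rows make up. A row lasts 1/8 s, in which the tool goes at most 62.5 mm and 10.7 degrees, less where a joint would pass 70% of its speed; a pose out of reach is approached as far as the arm can. A call with a gripper value outside its range is refused whole. The fingers move at their own pace and stop on an object; "squeeze" is the grip in N (left out, the last holds). Time passes only in rows, so rows that repeat a pose let the fingers close. It gives the time, the measured TCP pose, the force and the opening at its end, in the units of the state.
- status.get_state(): the state, without advancing time (a new reading comes with each control period).
- eyes.camera(name): name is "scene" or "side" or "wrist"; returns (picture, depth): 400x640x3 uint8, red, green, blue; 400x640 float32, m along the optical axis (not along the pixel's ray), 0 where there is no reading.
- eyes.camera_params(name): a dict with "mtx" (3x3 intrinsics, pixels), "camera_from_world" (4x4, takes a point from world to camera coordinates); the wrist camera has in their place "tool_from_camera" (4x4, takes a point from camera to tool coordinates, whose origin is the TCP and whose axes are the flange's). Camera axes: x right, y down, z forward; pixel columns grow to the right and rows downward; lengths in m; the calibration is good to about 2 mm. The wrist camera is an equidistant fisheye: a pixel r from the principal point sees the ray r / f radians off the axis. A picture is of the moment at which its call begins: read the wrist's pose just before it. camera_params takes no time and is no camera call.
- close_job(): hands the job in, once; it reports no verdict.
Trained networks look in the newest picture that a camera, given by its name, has taken for a name from the list of things; names that differ only in an ending like _2 or _b are one class to them, and where a whole thing is asked for, a point or a joint stands for the part that bears it (a point fixed in the world has none). Each returns a list of dicts, best first, with "p" (0 to 1); they miss things now and then, are a little off and sometimes report something else, mostly with a low value. They report only what shows in the picture. A call takes as long as a camera call. They do not tell look-alikes from the thing itself.
- eyes.find_in(query, camera): "rect" ([left, top, width, height] in pixels, round what is visible of it).
The state is a dict: "time": time; "joints": joint angles; "joint_vel": joint speeds; "joint_torque": joint torques, N m; "ee_pos": TCP position; "ee_rot": TCP orientation; "wrist_force": force on the tool from outside, world axes, zero at the start; "moment": the same for the moment, N m; "opening": finger opening in m.
Only numpy, scipy, OpenCV 4.12 (cv2) and the standard library are available. Lean on these libraries where they do the work, as an engineer would, in place of code of your own. Each camera call takes 0.05 s, during which the arm holds its last target. There are 200 camera calls.

## Working session

There is one attempt and no reset: what is moved stays moved. The work goes in short steps, Python scripts to look and compute and a tool call to move; the robot and the scene stay as the last step left them, time stands still between calls to the robot, and variables do not carry over. Pictures are saved under pics/ and viewed, about 8 in all and at most 12, crops included, and the job is handed in when it is done.

Besides the shell and the picture viewer there is one more tool, called after "Emit:" by a JSON object that holds its "api" and its "payload", one argument or row to a line. jog_arm: Moves the arm, as the interface text tells. Its arguments: {"type":"object","properties":{"increments":{"type":"string"},"squeeze":{"type":"number"}},"required":["increments"]}

```bash
mkdir -p pics; cat > h.py <<'E'
import numpy as np, cv2
from plant import status, eyes, close_job
def cam(n):
    P=eyes.camera_params(n); return np.array(P["mtx"]),np.array(P["camera_from_world"])
def world(n,depth):
    K,T=cam(n); v,u=np.indices(depth.shape); 
    c=np.stack([(u-K[0,2])/K[0,0]*depth,(v-K[1,2])/K[1,1]*depth,depth],-1)
    Ti=np.linalg.inv(T); w=c@Ti[:3,:3].T+Ti[:3,3]; w[depth==0]=np.nan; return w
def proj(n,p):
    K,T=cam(n); q=np.atleast_2d(p)@T[:3,:3].T+T[:3,3]; q=q@K.T; return q[:,:2]/q[:,2:]
E
python3 - <<'E'
from h import *
for n in("scene","side"):
    im,d=eyes.camera(n); np.savez(f"{n}.npz",im=im,d=d); cv2.imwrite(f"pics/{n}1.png",im[...,::-1])
    w=world(n,d)
    for q in("board","keeper","keeper_peg","pill_bottle","stand"):
        for r in eyes.find_in(q,n)[:3]:
            l,t,a,b=r["rect"]; u,v=int(l+a/2),int(t+b/2); print(n,q,r["p"],np.round(r["rect"]),np.round(w[min(v,399),min(u,639)],3))
print(status.get_state())
E
```

```text
scene board 0.96 [295. 185.  67.  32.] [ 0.477 -0.193  0.082]
scene keeper 0.55 [292. 191.  14.  15.] [ 0.465 -0.076  0.056]
scene pill_bottle 0.81 [320. 229.  13.  26.] [ 0.365 -0.297  0.034]
scene pill_bottle 0.7 [328. 185.  11.  27.] [ 0.488 -0.203  0.092]
scene pill_bottle 0.5 [305. 218.  17.  23.] [ 0.379 -0.231  0.04 ]
scene stand 0.67 [282. 193. 105.  46.] [ 0.456 -0.239  0.06 ]
side board 0.88 [312. 184.  70.  40.] [ 0.489 -0.206  0.094]
side keeper_peg 0.38 [310. 191.  11.  14.] [ 0.446 -0.069  0.06 ]
side pill_bottle 0.78 [312. 232.  17.  23.] [ 0.367 -0.305  0.042]
side pill_bottle 0.71 [310. 216.  14.  26.] [ 0.387 -0.233  0.042]
side pill_bottle 0.47 [341. 191.   9.  21.] [ 0.488 -0.201  0.098]
side stand 0.69 [307. 193.  88.  56.] [ 0.49  -0.235  0.052]
{'time': 0.6, 'joints': array([-1.46014875e-01,  3.41963385e-01,  1.52409104e+00, -2.56832060e-05,
        1.27540671e+00, -1.45969035e-01]), 'joint_vel': array([ 0.0003889 , -0.00118886,  0.00039955, -0.00126124, -0.00023873,
        0.00188165]), 'joint_torque': array([-1.28502477e-03, -4.33361220e+01, -2.46191114e+01, -2.13962485e-04,
        3.74547662e-04, -2.40594318e-06]), 'ee_pos': array([5.25019173e-01, 3.84405037e-06, 2.31343661e-01]), 'ee_rot': array([7.07120343e-01, 7.07093216e-01, 2.93837314e-05, 6.01030667e-05]), 'wrist_force': array([-0.38671498,  0.10809987,  0.05505556]), 'moment': array([-0.02566837,  0.01843887,  0.03972311]), 'opening': 0.08518595678655803}
```

View pics/scene1.png

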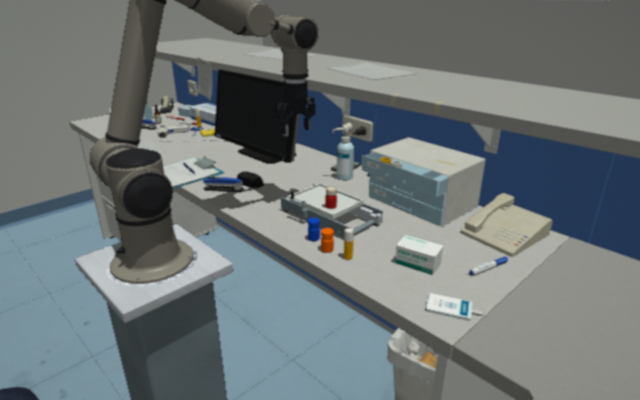

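View pics/side1.png

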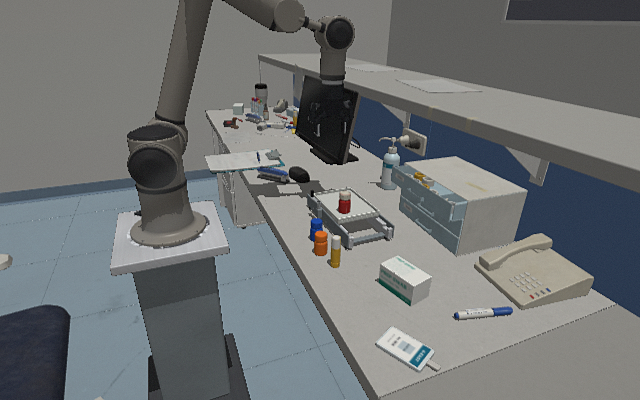

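The stand is at about scene (331,208) with the red bottle on the board at (331,198). The blue (314,230) and orange (328,240) bottles are look-alikes standing on the worktop. The fixed cameras are far off, so I'll use the wrist camera.

```bash
cat >> h.py <<'E'
from scipy.spatial.transform import Rotation as R
def wristsnap(name):
    s=status.get_state(); im,d=eyes.camera("wrist"); P=eyes.camera_params("wrist"); K=np.array(P["mtx"]); TC=np.array(P["tool_from_camera"])
    v,u=np.indices(d.shape); x=(u-K[0,2])/K[0,0]; y=(v-K[1,2])/K[1,1]; r=np.hypot(x,y)+1e-9
    tn=np.tan(np.minimum(r,1.5)); c=np.stack([x/r*tn*d,y/r*tn*d,d],-1)
    Rw=R.from_quat(s["ee_rot"]).as_matrix(); t=c@TC[:3,:3].T+TC[:3,3]; w=t@Rw.T+s["ee_pos"]; w[d==0]=np.nan
    np.savez(name+".npz",im=im,d=d,w=w); cv2.imwrite(f"pics/{name}.png",im[...,::-1]); return im,d,w,s
E
python3 - <<'E'
from h import *
im,d,w,s=wristsnap("w1")
print(eyes.camera_params("wrist"))
for q in("board","keeper","keeper_peg","pill_bottle","stand"):
    for r in eyes.find_in(q,"wrist")[:3]:
        l,t,a,b=r["rect"]; u,v=int(l+a/2),int(t+b/2); print(q,r["p"],np.round(r["rect"]),np.round(w[min(v,399),min(u,639)],3))
E
```

```text
{'mtx': array([[309.70691629,   0.        , 318.58685528],
       [  0.        , 309.70691629, 201.21165796],
       [  0.        ,   0.        ,   1.        ]]), 'tool_from_camera': array([[ 6.83624922e-04, -9.47936519e-01, -3.18458613e-01,
         8.13102545e-02],
       [ 9.99999726e-01,  7.38846708e-04, -5.26129355e-05,
         4.24277039e-04],
       [ 2.85165820e-04, -3.18458489e-01,  9.47936764e-01,
        -1.41570753e-01],
       [ 0.00000000e+00,  0.00000000e+00,  0.00000000e+00,
         1.00000000e+00]])}
board 0.61 [245. 216. 131. 130.] [ 0.515 -0.127  0.056]
keeper 0.84 [228. 250.  24.  40.] [ 0.434 -0.105  0.07 ]
keeper_peg 0.91 [228. 248.  26.  44.] [ 0.434 -0.104  0.069]
pill_bottle 0.82 [222. 302.  21.  38.] [ 0.402 -0.21   0.041]
pill_bottle 0.59 [278. 310.  31.  39.] [ 0.495 -0.171  0.095]
pill_bottle 0.52 [231. 335.   6.  12.] [ 0.386 -0.278  0.012]
```

View pics/w1.png

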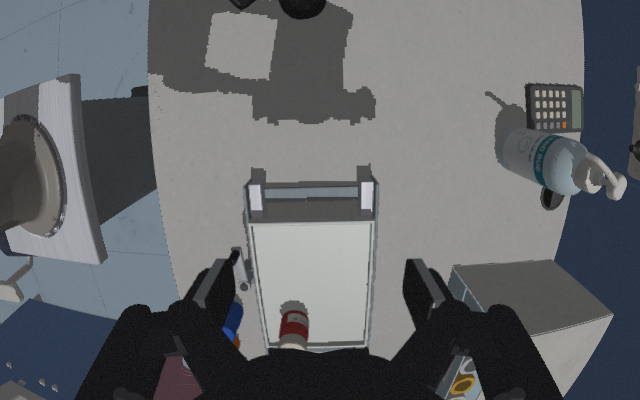

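The wrist view shows the board's trailing end at row ~220, cols 250–372. The rail ends are at (256,180) and (367,180), and the keeper is at (240,268) with its peg near (236,255). The red bottle is on the board at (293,328). Next I'll fit the stand frame from depth.

```bash
python3 - <<'E'
from h import *
z=np.load("w1.npz"); w=z["w"]; im=z["im"]
res=0.0005; x0,x1,y0,y1=.38,.62,-.36,.04
H=np.zeros((int((y1-y0)/res),int((x1-x0)/res)),np.float32); C=np.zeros(H.shape+(3,),np.uint8)
# dense resample of the picture: upsample points
W=cv2.resize(w[150:370,180:420],None,fx=4,fy=4,interpolation=cv2.INTER_LINEAR).reshape(-1,3); I=cv2.resize(im[150:370,180:420],None,fx=4,fy=4).reshape(-1,3)
ok=np.isfinite(W).all(1)&(W[:,0]>x0)&(W[:,0]<x1-res)&(W[:,1]>y0+res)&(W[:,1]<y1)&(W[:,2]<.16)
W,I=W[ok],I[ok]; o=np.argsort(W[:,2]); W,I=W[o],I[o]
i=((y1-W[:,1])/res).astype(int).clip(0,H.shape[0]-1); j=((W[:,0]-x0)/res).astype(int)
H[i,j]=W[:,2]; C[i,j]=I
np.save("H.npy",H); cv2.imwrite("pics/top1.png",np.hstack([C[...,::-1],cv2.applyColorMap((H*2000).clip(0,255).astype(np.uint8),cv2.COLORMAP_JET)])[:600])
# minimum-area rectangle on the slab/rim plane (board) and end edge
p=w.reshape(-1,3); b=p[(np.abs(p[:,0]-.5)<.1)&(p[:,1]<0)&(p[:,1]>-.3)]
print(np.histogram(b[:,2],bins=np.arange(0,.11,.004)))
for yb in (-.015,-.03,-.045,-.06,-.08,-.1,-.12,-.14):
    k=int((y1-yb)/res); row=H[k-3:k+4].max(0); print(yb,[(round(x0+q*res,3),round(float(row[q])*1000)) for q in range(60,380,6)])
E
```

```text
(array([ 387,   26,   71, 1444,  187,   77,  108,   92,  130,  885,  163,
        198,  904, 5723, 6530, 1264,  624,  347,  123,   75,   76,   82,
        105,  102,   86,   18,   69]), array([0.   , 0.004, 0.008, 0.012, 0.016, 0.02 , 0.024, 0.028, 0.032,
       0.036, 0.04 , 0.044, 0.048, 0.052, 0.056, 0.06 , 0.064, 0.068,
       0.072, 0.076, 0.08 , 0.084, 0.088, 0.092, 0.096, 0.1  , 0.104,
       0.108]))
-0.015 [(0.41, -1), (0.413, 0), (0.416, 0), (0.419, 0), (0.422, -1), (0.425, 0), (0.428, -1), (0.431, -1), (0.434, 2), (0.437, 32), (0.44, 0), (0.443, 49), (0.446, 39), (0.449, 39), (0.452, 39), (0.455, 40), (0.458, 39), (0.461, -1), (0.464, 0), (0.467, 0), (0.47, 0), (0.473, -1), (0.476, -1), (0.479, -1), (0.482, -1), (0.485, 0), (0.488, 0), (0.491, -1), (0.494, -1), (0.497, -1), (0.5, -1), (0.503, -1), (0.506, -1), (0.509, -1), (0.512, -1), (0.515, 0), (0.518, 0), (0.521, 0), (0.524, -1), (0.527, 0), (0.53, -1), (0.533, -1), (0.536, 0), (0.539, 0), (0.542, 0), (0.545, -1), (0.548, -1), (0.551, 0), (0.554, 0), (0.557, 0), (0.56, -1), (0.563, 0), (0.566, -1), (0.569, -1)]
-0.03 [
[... 4178 characters left out ...]
)]
-0.14 [(0.41, 0), (0.413, 22), (0.416, 0), (0.419, 0), (0.422, 47), (0.425, 106), (0.428, 0), (0.431, 63), (0.434, 63), (0.437, 61), (0.44, 44), (0.443, 45), (0.446, 54), (0.449, 0), (0.452, 65), (0.455, 57), (0.458, 57), (0.461, 57), (0.464, 57), (0.467, 56), (0.47, 56), (0.473, 56), (0.476, 56), (0.479, 57), (0.482, 56), (0.485, 56), (0.488, 58), (0.491, 56), (0.494, 56), (0.497, 57), (0.5, 56), (0.503, 56), (0.506, 57), (0.509, 56), (0.512, 57), (0.515, 56), (0.518, 56), (0.521, 56), (0.524, 57), (0.527, 57), (0.53, 57), (0.533, 56), (0.536, 56), (0.539, 56), (0.542, 57), (0.545, 56), (0.548, 57), (0.551, 56), (0.554, 56), (0.557, 57), (0.56, 57), (0.563, 57), (0.566, 56), (0.569, 56)]
```

View pics/top1.png

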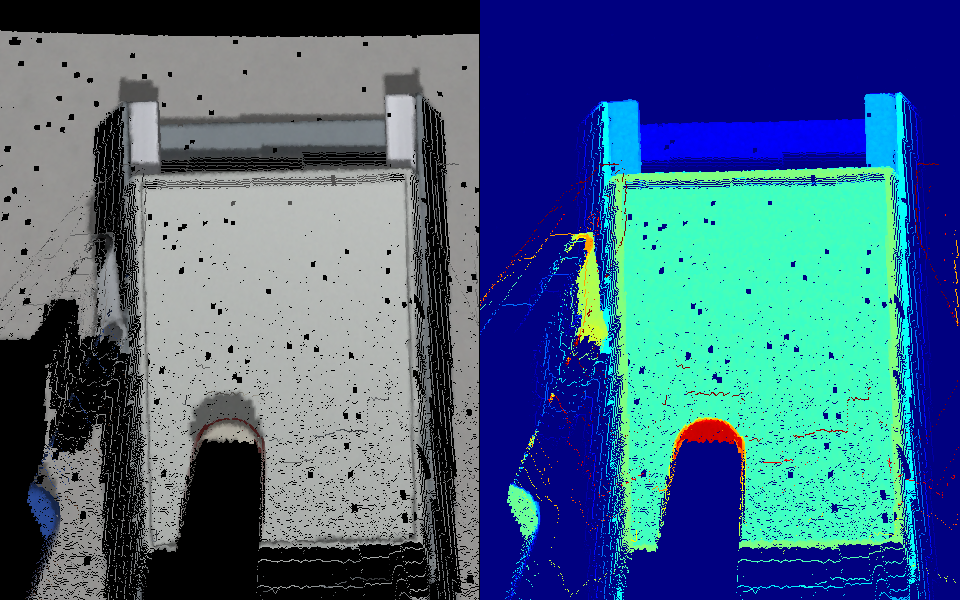

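The top-down map (0.5 mm per pixel) fits the given sizes: yaw is about +0.025 and the stand origin is at about (0.520, -0.165). The board's end face is at y ≈ -0.0455, which leaves about 70 mm to the seat. The keeper pivot is at about (0.436, -0.127) and the peg at about (0.4335, -0.082). I'll shut the fingers and go down behind the board.

Emit:
{"api": "jog_arm", "payload": {
  "increments": "0 0 0 0 0 0 0; -5 -8 40 0 0 -0.025 0; -10 -8 90 0 0 -0.025 0; -10 -8 120 0 0 -0.025 0; -10 -8 150 0 0 -0.025 0; -10 -8 175 0 0 -0.025 0; -10 -8 185 0 0 -0.025 0; -10 -8 185 0 0 -0.025 0",
  "squeeze": 20
}}

```text
time: 1.9
ee_pos: [0.517, -0.01, 0.0462]
ee_rot: [0.698, 0.716, -0.0, -0.0]
wrist_force: [-0.2, 0.1, -0.1]
opening: -0.0004
```

Emit:
{"api": "jog_arm", "payload": {
  "increments": "-8 0 0 0 0 0 0; -15 0 0 0 0 0 0; -19 0 0 0 0 0 0; -22 0 0 0 0 0 0; -25 0 0 0 0 0 0; -28 0 0 0 0 0 0; -31 0 0 0 0 0 0; -34 0 0 0 0 0 0"
}}

```text
time: 2.9
ee_pos: [0.5178, -0.0431, 0.0465]
ee_rot: [0.698, 0.716, 0.0, -0.0]
wrist_force: [0.3, 5.7, 2.2]
opening: -0.0
```

Contact: 5.7 N, in the sliding range given. I'll keep pushing slowly.

Emit:
{"api": "jog_arm", "payload": {
  "increments": "-3 0 0 0 0 0 0; -7 0 0 0 0 0 0; -11 0 0 0 0 0 0; -15 0 0 0 0 0 0; -19 0 0 0 0 0 0; -22 0 0 0 0 0 0; -25 0 0 0 0 0 0; -28 0 0 0 0 0 0"
}}

```text
time: 3.9
ee_pos: [0.5185, -0.071, 0.0465]
ee_rot: [0.698, 0.716, 0.0, -0.001]
wrist_force: [-1.2, 6.4, 3.2]
opening: -0.0003
```

Emit:
{"api": "jog_arm", "payload": {
  "increments": "-3 0 0 0 0 0 0; -6 0 0 0 0 0 0; -9 0 0 0 0 0 0; -12 0 0 0 0 0 0; -15 0 0 0 0 0 0; -18 0 0 0 0 0 0; -20 0 0 0 0 0 0; -22 0 0 0 0 0 0"
}}

```text
time: 4.9
ee_pos: [0.519, -0.0929, 0.0464]
ee_rot: [0.698, 0.716, 0.0, -0.001]
wrist_force: [0.4, 6.6, 3.5]
opening: 0.0001
```

Emit:
{"api": "jog_arm", "payload": {
  "increments": "-1 0 0 0 0 0 0; -2 0 0 0 0 0 0; -3 0 0 0 0 0 0; -4 0 0 0 0 0 0; -5 0 0 0 0 0 0; -6 0 0 0 0 0 0; -7 0 0 0 0 0 0"
}}

```text
time: 5.78
ee_pos: [0.5191, -0.1005, 0.0462]
ee_rot: [0.698, 0.716, 0.0, -0.0]
wrist_force: [-0.2, 5.1, 0.4]
opening: 0.0002
```

Emit:
{"api": "jog_arm", "payload": {
  "increments": "-1 0 0 0 0 0 0; -2 0 0 0 0 0 0; -3 0 0 0 0 0 0; -3 0 0 0 0 0 0"
}}

```text
time: 6.28
ee_pos: [0.5193, -0.1041, 0.0462]
ee_rot: [0.698, 0.716, -0.0, -0.0]
wrist_force: [0.1, 3.6, -0.1]
opening: 0.0002
```

The force is changing, so I'll edge on in short steps.

Emit:
{"api": "jog_arm", "payload": {
  "increments": "-1 0 0 0 0 0 0; -2 0 0 0 0 0 0; -2 0 0 0 0 0 0"
}}

```text
time: 6.65
ee_pos: [0.5194, -0.1062, 0.0462]
ee_rot: [0.698, 0.716, -0.0, 0.0]
wrist_force: [0.4, 3.1, -1.9]
opening: 0.0005
```

```bash
python3 - <<'E'
from h import *
im,d,w,s=wristsnap("w2"); p=w.reshape(-1,3)
print(s["ee_pos"],s["wrist_force"])
for n in("scene","side"):
    im2,d2=eyes.camera(n); 
    if n=="side": cv2.imwrite("pics/side2.png",cv2.resize(im2[160:270,270:430,::-1],None,fx=4,fy=4,interpolation=cv2.INTER_CUBIC))
    q=world(n,d2).reshape(-1,3); b=q[(abs(q[:,0]-.52)<.05)&(q[:,1]>-.3)&(q[:,1]<-.22)&(q[:,2]>.03)&(q[:,2]<.08)]; print(n,len(b),np.histogram(b[:,2],np.arange(.03,.08,.004)))
for ya in(-.12,-.14,-.16):
    b=p[(abs(p[:,0]-.52)<.055)&(abs(p[:,1]-ya)<.01)&(p[:,2]<.08)]; print(ya,len(b),np.round(np.percentile(b[:,2],[10,50,90]),4) if len(b) else 0)
E
```

```text
[ 0.51939412 -0.10616385  0.04624877] [ 0.35272114  3.08580145 -1.86789233]
scene 364 (array([  0,   0,   0,  10, 208,  52,  15,  13,  15,  17,  14,  15]), array([0.03 , 0.034, 0.038, 0.042, 0.046, 0.05 , 0.054, 0.058, 0.062,
       0.066, 0.07 , 0.074, 0.078]))
side 403 (array([  0,   0,   0,   0,  70, 230,  13,  18,  15,  14,  20,  14]), array([0.03 , 0.034, 0.038, 0.042, 0.046, 0.05 , 0.054, 0.058, 0.062,
       0.066, 0.07 , 0.074, 0.078]))
-0.12 6681 [-0.0018 -0.0005  0.0557]
-0.14 1695 [-0.002  -0.0012 -0.0004]
-0.16 339 [0.0484 0.049  0.0496]
```

View pics/side2.png

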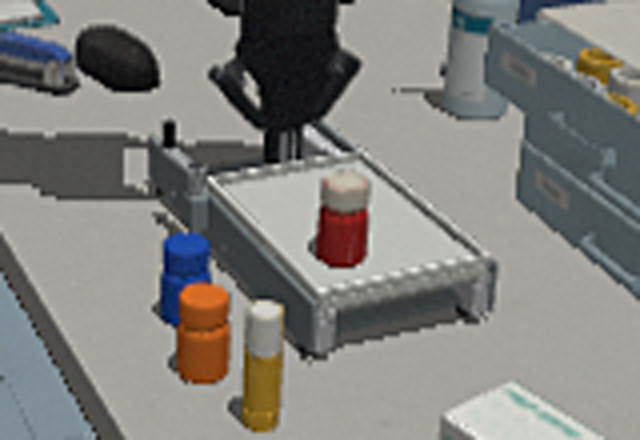

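The slab now reads 49–50 mm high, so the board is down (50 mm expected), and the red bottle is standing. I'll back off, rise and look again at the board and keeper.

Emit:
{"api": "jog_arm", "payload": {
  "increments": "12 0 0 0 0 0 0; 25 0 0 0 0 0 0; 45 -20 -50 0 0 0 0; 65 -30 -100 0 0 0 0; 75 -30 -140 0 0 0 0; 75 -30 -140 0 0 0 0"
}}

```text
time: 7.55
ee_pos: [0.4892, -0.0307, 0.1897]
ee_rot: [0.698, 0.717, 0.002, 0.003]
wrist_force: [0.2, -0.1, 0.0]
opening: -0.0001
```

```bash
python3 - <<'E'
from h import *
im,d,w,s=wristsnap("w3"); p=w.reshape(-1,3)
print(s["ee_pos"],s["wrist_force"])
for q in("keeper","keeper_peg","pill_bottle"):
    for r in eyes.find_in(q,"wrist")[:2]:
        print(q,r["p"],np.round(r["rect"]))
O=np.array([.520,-.165]); a=.025; A=np.array([[np.cos(a),-np.sin(a)],[np.sin(a),np.cos(a)]])
L=(p[:,:2]-O)@A
for y in(40,20,0,-40,-80):
  for x in(-50,0,50):
    m=(abs(L[:,0]*1e3-x)<6)&(abs(L[:,1]*1e3-y)<6); print((x,y),m.sum(),np.round(1e3*np.nanmedian(p[m,2]),1) if m.any() else "",end="; ")
print()
K=(L[:,0]>-.1)&(L[:,0]<-.06)&(L[:,1]>.02)&(L[:,1]<.11)
for lo,hi in((.066,.0735),(.085,.098)):
    m=K&(p[:,2]>lo)&(p[:,2]<hi); print(lo,m.sum(),np.round(1e3*L[m].min(0)),np.round(1e3*L[m].max(0)),np.round(1e3*L[m].mean(0),1))
    if lo<.07:
        print("bar rect (stand mm)",cv2.minAreaRect((1e3*L[m]).astype(np.float32)))
m=(p[:,2]>.038)&(p[:,2]<.042)&(L[:,1]>.1)
for sgn in(-1,1):
    q=L[m&(abs(L[:,0]-sgn*.064)<.012)]*1e3; print("rail",np.round(np.percentile(q,[1,99],axis=0),1))
E
```

```text
[ 0.48922241 -0.03074517  0.18965354] [ 0.16660178 -0.0871851   0.03267624]
keeper 0.98 [246. 238.  25.  52.]
keeper_peg 0.63 [246. 236.  27.  54.]
pill_bottle 0.56 [225. 334.  12.   8.]
(-50, 40) 85 -1.2; (0, 40) 90 -1.1; (50, 40) 131 -0.5; (-50, 20) 0 ; (0, 20) 0 ; (50, 20) 106 48.8; (-50, 0) 0 ; (0, 0) 0 ; (50, 0) 0 ; (-50, -40) 0 ; (0, -40) 0 ; (50, -40) 0 ; (-50, -80) 0 ; (0, -80) 0 ; (50, -80) 0 ; 
0.066 516 [-93.  32.] [-75.  91.] [-83.3  60.2]
bar rect (stand mm) ((-83.55906677246094, 61.5670280456543), (14.844342231750488, 59.28856658935547), 3.4347169399261475)
0.085 110 [-91.  80.] [-82.  90.] [-86.2  86. ]
rail [[-72.4 100.9]
 [-56.8 155.7]]
rail [[ 56.7 100.4]
 [ 72.5 155.9]]
```

View pics/w3.png

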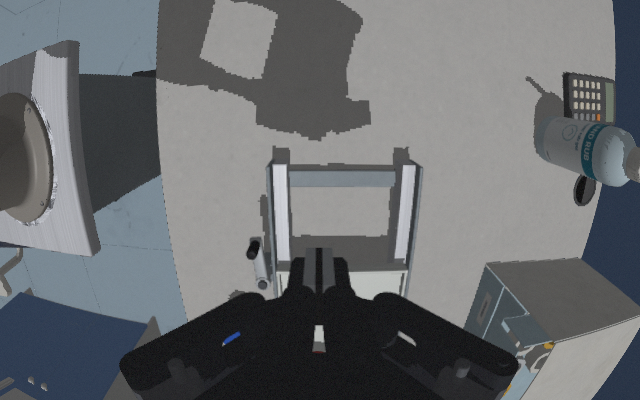

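The stand frame fits well: rail ends are at 155.8 and the keeper is on x = -83.5. The peg at image (253,246) is at stand (-86, 86), so the keeper is at about -0.07 rad. The (x,40) samples read as floor, so I'll check where the board's end is.

```bash
python3 - <<'E'
from h import *
p=np.load("w3.npz")["w"].reshape(-1,3)
O=np.array([.520,-.165]); a=.025; A=np.array([[np.cos(a),-np.sin(a)],[np.sin(a),np.cos(a)]])
L=(p[:,:2]-O)@A*1e3; z=p[:,2]*1e3
for x in(-63,-48,48,64):
    m=(abs(L[:,0]-x)<5); print(x,[(y,int(np.sum(m&(abs(L[:,1]-y)<1.5))),np.round(np.median(z[m&(abs(L[:,1]-y)<1.5)]))if (m&(abs(L[:,1]-y)<1.5)).any() else None) for y in range(0,75,3)])
im,d=eyes.camera("side"); q=world("side",d).reshape(-1,3); l=(q[:,:2]-O)@A*1e3; zz=q[:,2]*1e3
for x in(-45,0,45): print(x,[(y,np.round(np.median(zz[(abs(l[:,0]-x)<8)&(abs(l[:,1]-y)<3)]),1)) for y in range(-150,60,10) if ((abs(l[:,0]-x)<8)&(abs(l[:,1]-y)<3)).any()])
K,T=cam("side"); k=(proj("side",[[.52,-.2,.05]])[0]).astype(int); print(k)
cv2.imwrite("pics/side3.png",cv2.resize(im[150:270,270:430,::-1],None,fx=5,fy=5,interpolation=cv2.INTER_CUBIC))
E
```

```text
-63 [(0, 0, None), (3, 0, None), (6, 0, None), (9, 0, None), (12, 1, np.float64(50.0)), (15, 6, np.float64(50.0)), (18, 11, np.float64(49.0)), (21, 13, np.float64(49.0)), (24, 15, np.float64(49.0)), (27, 20, np.float64(49.0)), (30, 21, np.float64(49.0)), (33, 20, np.float64(49.0)), (36, 22, np.float64(49.0)), (39, 20, np.float64(50.0)), (42, 3, np.float64(56.0)), (45, 17, np.float64(57.0)), (48, 95, np.float64(48.0)), (51, 24, np.float64(39.0)), (54, 22, np.float64(39.0)), (57, 22, np.float64(39.0)), (60, 25, np.float64(39.0)), (63, 28, np.float64(39.0)), (66, 27, np.float64(39.0)), (69, 21, np.float64(39.0)), (72, 22, np.float64(39.0))]
-48 [(0, 0, None), (3, 0, None), (6, 0, None), (9, 0, None), (12, 0, None), (15, 0, None), (18, 0, None), (21, 0, None), (24, 0, None), (27, 0, None), (30, 0, None), (33, 8, np.float64(-1.0)), (36, 19, np.float64(-1.0)), (39, 21, np.float64(-1.0)), (42, 16, np.float64(-1.0)), (45, 21, np.float64(-1.0)), (48, 16, np.float64(-1.0)), (51, 17, np.float64(-1.0)), (54, 23, np.float64(-1.0)), (57, 14, np.float64(-1.0)), (60, 18, np.float64(-1.0)), (63, 21, 
[... 2336 characters left out ...]
np.float64(-747.6)), (10, np.float64(49.5)), (20, np.float64(51.0)), (30, np.float64(-745.3)), (40, np.float64(50.7)), (50, np.float64(-747.6))]
45 [(-150, np.float64(0.4)), (-140, np.float64(46.2)), (-130, np.float64(2.7)), (-120, np.float64(16.0)), (-110, np.float64(50.4)), (-100, np.float64(51.1)), (-90, np.float64(49.4)), (-80, np.float64(49.6)), (-70, np.float64(-746.0)), (-60, np.float64(-744.4)), (-50, np.float64(-745.0)), (-40, np.float64(49.4)), (-30, np.float64(-349.8)), (-20, np.float64(49.5)), (-10, np.float64(-747.0)), (0, np.float64(-751.0)), (10, np.float64(-749.8)), (20, np.float64(-747.1)), (30, np.float64(-744.8)), (40, np.float64(48.9)), (50, np.float64(-749.2))]
[353 213]
```

View pics/side3.png

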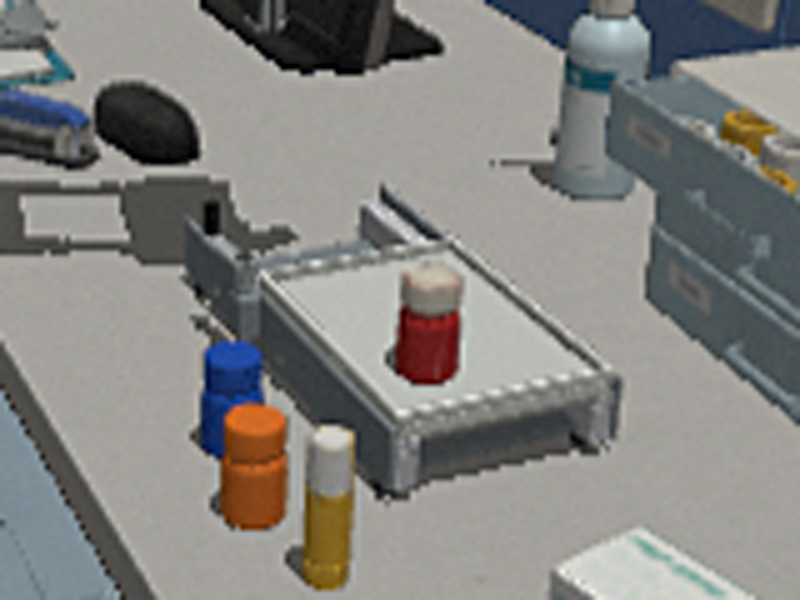

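The board is seated and level: slab at 49–50 mm at all samples, rim at about 57 mm, end at stand y ≈ 48. The bottle is standing. Next I'll swing the tool so its narrow face leads, and go to the robot side of the peg.

Emit:
{"api": "jog_arm", "payload": {
  "increments": "-5 -12 0 0 0 -0.18 0; -12 -25 0 0 0 -0.36 0; -20 -37 0 0 0 -0.54 0; -28 -50 0 0 0 -0.72 0; -36 -62 0 0 0 -0.9 0; -44 -75 0 0 0 -1.08 0; -52 -88 0 0 0 -1.26 0; -52 -88 0 0 0 -1.44 0"
}}

```text
time: 8.8
ee_pos: [0.3997, -0.0863, 0.1853]
ee_rot: [0.051, 0.999, 0.0, -0.001]
wrist_force: [0.4, -1.2, -0.0]
opening: -0.0001
```

Emit:
{"api": "jog_arm", "payload": {
  "increments": "0 0 0 0 0 -0.18 0; 0 0 30 0 0 -0.2 0; 0 0 60 0 0 -0.2 0; 0 0 90 0 0 -0.2 0; 0 0 112 0 0 -0.2 0; 0 0 112 0 0 -0.2 0"
}}

```text
time: 9.55
ee_pos: [0.3993, -0.0855, 0.0725]
ee_rot: [-0.047, 0.999, 0.001, -0.002]
wrist_force: [-0.3, 0.6, -0.2]
opening: 0.0004
```

```bash
cat > k.py <<'E'
from h import *
O=np.array([.520,-.165]); a=.025; A=np.array([[np.cos(a),-np.sin(a)],[np.sin(a),np.cos(a)]])
def plan(ths,off):
    s=status.get_state(); Rw=R.from_quat(s["ee_rot"]); print(s["time"],s["ee_pos"],np.round((s["ee_pos"][:2]-O)@A*1e3,1),s["wrist_force"])
    for th,o in zip(ths,off):
        t=np.array([np.cos(th),-np.sin(th)]); P=np.array([-83+45*np.sin(th),40+45*np.cos(th)])-o*t
        w=np.r_[O+A@(P/1e3),.078]; yaw=np.pi-th+a
        X=np.array([np.cos(yaw),np.sin(yaw),0]); Z=np.array([0,0,-1.]); Rt=R.from_matrix(np.c_[X,np.cross(Z,X),Z])
        print(round(th,2),np.round(Rw.inv().apply(w-s["ee_pos"])*1e3,1),np.round((Rw.inv()*Rt).as_rotvec(),3))
E
python3 - <<'E'
from k import *
plan([-.07]*4+[.0,.1,.2,.3],[24,19,17,16,16,16,16,16])
E
```

```text
9.55 [ 0.39929023 -0.08549134  0.07245952] [-118.7   82.5] [-0.25944676  0.64706708 -0.19819738]
-0.07 [-8.6  0.1 -5.6] [ 0.003 -0.005 -0.001]
-0.07 [-13.6   0.1  -5.6] [ 0.003 -0.005 -0.001]
-0.07 [-15.6   0.1  -5.6] [ 0.003 -0.005 -0.001]
-0.07 [-16.6   0.1  -5.6] [ 0.003 -0.005 -0.001]
0.0 [-19.8   1.2  -5.6] [ 0.002 -0.005  0.069]
0.1 [-24.4   2.2  -5.7] [ 0.002 -0.005  0.169]
0.2 [-29.2   2.8  -5.7] [ 0.002 -0.005  0.269]
0.3 [-33.9   2.9  -5.7] [ 0.002 -0.005  0.369]
```

Emit:
{"api": "jog_arm", "payload": {
  "increments": "-2 0 -5.5 0 0 0 0; -8.5 0 -5.5 0 0 0 0; -14 0 -5.5 0 0 0 0; -16.5 0 -5.5 0 0 0 0; -20 1 -5.5 0 0 0.07 0; -24.5 2 -5.5 0 0 0.17 0; -29 3 -5.5 0 0 0.27 0; -34 3 -5.5 0 0 0.37 0"
}}

```text
time: 10.55
ee_pos: [0.4344, -0.0796, 0.0798]
ee_rot: [0.139, 0.99, -0.0, -0.0]
wrist_force: [-1.0, -0.9, 1.1]
opening: -0.0003
```

```bash
python3 - <<'E'
from k import *
plan([.4,.5,.6,.7,.8,.9,1.0,1.1],[16]*8)
im,d=eyes.camera("side"); cv2.imwrite("pics/side4.png",cv2.resize(im[150:250,270:400,::-1],None,fx=5,fy=5,interpolation=cv2.INTER_CUBIC))
E
```

```text
10.55 [ 0.43436755 -0.07958004  0.07977458] [-83.5  87.5] [-1.01643497 -0.87326061  1.06655243]
0.4 [-3.1  1.1  1.8] [-0.    -0.001  0.096]
0.5 [-7.7  2.   1.8] [-0.    -0.001  0.196]
0.6 [-12.5   2.5   1.8] [-0.    -0.001  0.296]
0.7 [-17.3   2.5   1.8] [-0.    -0.001  0.396]
0.8 [-22.    2.    1.8] [-0.    -0.001  0.496]
0.9 [-26.7   1.    1.8] [-0.    -0.001  0.596]
1.0 [-31.3  -0.4   1.8] [-0.    -0.     0.696]
1.1 [-35.6  -2.3   1.8] [-0.    -0.     0.796]
```

View pics/side4.png

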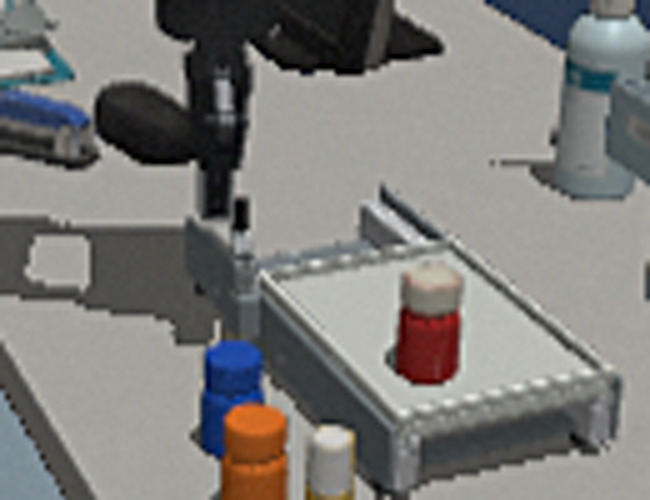

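The peg, now at crop (240,212), is moving with the fingertip behind it, and the wrist reads about 1 N. I'll continue along the arc.

Emit:
{"api": "jog_arm", "payload": {
  "increments": "-3 1 1 0 0 0.1 0; -7.5 2 1 0 0 0.2 0; -12.5 2.5 1 0 0 0.3 0; -17.5 2.5 1 0 0 0.4 0; -22 2 1 0 0 0.5 0; -26.5 1 1 0 0 0.6 0; -31.5 -0.5 1 0 0 0.7 0; -35.5 -2.5 1 0 0 0.8 0"
}}

```text
time: 11.6
ee_pos: [0.468, -0.0916, 0.0787]
ee_rot: [0.513, 0.858, 0.0, -0.0]
wrist_force: [-0.4, 1.3, -1.4]
opening: -0.0001
```

```bash
python3 - <<'E'
from k import *
plan([1.2,1.3,1.4,1.5,1.57,1.57,1.57,1.57],[16,16,16,16,16,15,14,13])
E
```

```text
11.6 [ 0.46795229 -0.0916159   0.07873315] [-50.2  74.7] [-0.43944165  1.26329641 -1.35465848]
1.2 [-4.6  1.4  0.7] [-0.    -0.     0.098]
1.3 [-9.3  2.3  0.7] [-0.    -0.     0.198]
1.4 [-14.    2.8   0.7] [-0.    -0.     0.298]
1.5 [-18.8   2.8   0.7] [-0.    -0.     0.398]
1.57 [-22.1   2.5   0.7] [-0.    -0.     0.468]
1.57 [-23.    2.    0.7] [-0.    -0.     0.468]
1.57 [-23.9   1.6   0.7] [-0.    -0.     0.468]
1.57 [-24.8   1.1   0.7] [-0.    -0.     0.468]
```

Emit:
{"api": "jog_arm", "payload": {
  "increments": "-4.5 1.5 0.5 0 0 0.1 0; -9.5 2.5 0.5 0 0 0.2 0; -14 3 0.5 0 0 0.3 0; -19 3 0.5 0 0 0.4 0; -21 2.5 0.5 0 0 0.47 0; -22 2.5 0.5 0 0 0.47 0; -22 2.5 0.5 0 0 0.47 0"
}}

```text
time: 12.48
ee_pos: [0.4803, -0.1096, 0.0782]
ee_rot: [0.698, 0.717, 0.0, -0.0]
wrist_force: [-1.5, 2.0, 0.6]
opening: -0.0001
```

Emit:
{"api": "jog_arm", "payload": {
  "increments": "-1 0 0 0 0 0 0; -2 0 0 0 0 0 0; -2 0 0 0 0 0 0"
}}

```text
time: 12.85
ee_pos: [0.4803, -0.11, 0.0782]
ee_rot: [0.698, 0.716, 0.001, -0.001]
wrist_force: [0.3, 11.2, 1.4]
opening: -0.0
```

The force rose to 11 N with no movement, so the keeper is at its stop. I'll back off and verify.

Emit:
{"api": "jog_arm", "payload": {
  "increments": "4 0 0 0 0 0 0; 15 0 0 0 0 0 0; 35 0 -10 0 0 0 0; 60 0 -60 0 0 0 0; 90 0 -110 0 0 0 0; 110 20 -130 0 0 0 0; 110 20 -130 0 0 0 0"
}}

```text
time: 13.72
ee_pos: [0.4994, -0.0004, 0.21]
ee_rot: [0.697, 0.717, 0.001, 0.002]
wrist_force: [-1.3, 0.8, -0.8]
opening: 0.0003
```

```bash
python3 - <<'E'
from k import *
im,d,w,s=wristsnap("w5"); p=w.reshape(-1,3); print(s["time"],s["ee_pos"],s["wrist_force"])
L=(p[:,:2]-O)@A*1e3; z=p[:,2]*1e3
m=(z>67)&(z<73)&(L[:,0]>-100)&(L[:,0]<-20)&(L[:,1]>20)&(L[:,1]<100); print("bar",m.sum(),cv2.minAreaRect(L[m].astype(np.float32)))
m=(z>85)&(z<97)&(L[:,0]>-100)&(L[:,0]<-20)&(L[:,1]>20)&(L[:,1]<100)
c=L[m].mean(0); print("peg",c,"theta",np.arctan2(c[0]+83,c[1]-40))
for x in(-30,0,30,60):
  print(x,[(y,int(np.median(z[(abs(L[:,0]-x)<4)&(abs(L[:,1]-y)<3)]))) for y in range(-10,60,6) if ((abs(L[:,0]-x)<4)&(abs(L[:,1]-y)<3)).any()])
im2,_=eyes.camera("side"); a_=cv2.resize(im2[150:270,270:430,::-1],(640,480),interpolation=cv2.INTER_CUBIC)
b_=cv2.resize(im[150:390,200:440,::-1],(480,480)); cv2.imwrite("pics/fin.png",cv2.resize(np.hstack([a_,b_]),(800,343)))
E
```

```text
13.725 [ 4.99384225e-01 -3.59058419e-04  2.10026673e-01] [-1.31440981  0.75350567 -0.77510256]
bar 189 ((-71.92595672607422, 40.90765380859375), (13.55010986328125, 34.06422424316406), 87.01831817626953)
peg [nan nan] theta nan
-30 [(50, -1), (56, 0)]
0 [(56, -1)]
30 [(20, -1), (26, 0), (32, 0), (38, 0), (44, 44), (50, 43), (56, -1)]
60 [(20, -1), (26, -1), (32, 48), (38, 16), (44, 47), (50, 38), (56, 34)]<stdin>:6: RuntimeWarning: Mean of empty slice.
  ret = um.true_divide(
```

View pics/fin.png

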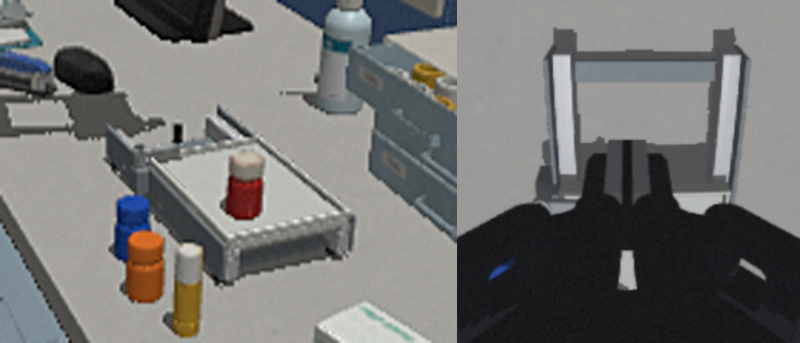

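The board is flat and the bottle upright, and the bar lies across the rim with the peg at (178,132). The wrist view of the keeper was partly hidden by the fingers, so I'll step aside for a clear angle measurement.

Emit:
{"api": "jog_arm", "payload": {
  "increments": "0 40 -10 0 0 0 0; 0 80 -20 0 0 0 0; 0 100 -20 0 0 0 0; 0 100 -20 0 0 0 0; 0 100 -20 0 0 0 0"
}}

```text
time: 14.45
ee_pos: [0.5965, 0.0005, 0.2271]
ee_rot: [0.698, 0.716, -0.001, -0.001]
wrist_force: [0.7, 0.3, -0.5]
opening: 0.0003
```

```bash
python3 - <<'E'
from k import *
im,d,w,s=wristsnap("w6"); p=w.reshape(-1,3); print(s["time"],s["ee_pos"],s["wrist_force"])
L=(p[:,:2]-O)@A*1e3; z=p[:,2]*1e3
g=(L[:,0]>-100)&(L[:,0]<-20)&(L[:,1]>20)&(L[:,1]<100)
m=g&(z>67.5)&(z<72); print("bar",m.sum(),cv2.minAreaRect(L[m].astype(np.float32)),L[m].min(0),L[m].max(0))
m=g&(z>80)&(z<97); print("peg n",m.sum())
if m.any(): c=np.median(L[m],0); print(c,np.arctan2(c[0]+83,c[1]-40))
for x in(-62,0,30,62): print(x,[(y,int(np.median(z[(abs(L[:,0]-x)<4)&(abs(L[:,1]-y)<3)]))) for y in range(-10,60,6) if ((abs(L[:,0]-x)<4)&(abs(L[:,1]-y)<3)).any()])
cv2.imwrite("pics/fin2.png",cv2.resize(im[160:390,140:440,::-1],(780,598)))
E
```

```text
14.45 [5.96478555e-01 4.96303415e-04 2.27102981e-01] [ 0.72206363  0.25289498 -0.53064054]
bar 309 ((-60.63288116455078, 39.512020111083984), (15.850849151611328, 58.929725646972656), 87.23458099365234) [-90.0426217   32.44653185] [-30.9376739   48.58539977]
peg n 94
[-36.63512001  42.65687795] 1.5135552528986438
-62 [(-10, 48), (-4, 49), (2, 49), (8, 49), (14, 49), (20, 48), (26, -1), (32, 0), (38, 68), (44, 65), (50, 42), (56, 38)]
0 [(14, 49), (20, 49), (26, 48), (32, 48), (38, 0), (44, 48), (50, 41), (56, -1)]
30 [(8, 48), (14, 49), (20, 48), (26, 48), (32, 47), (38, 0), (44, 43), (50, 43), (56, -1)]
62 []
```

View pics/fin2.png

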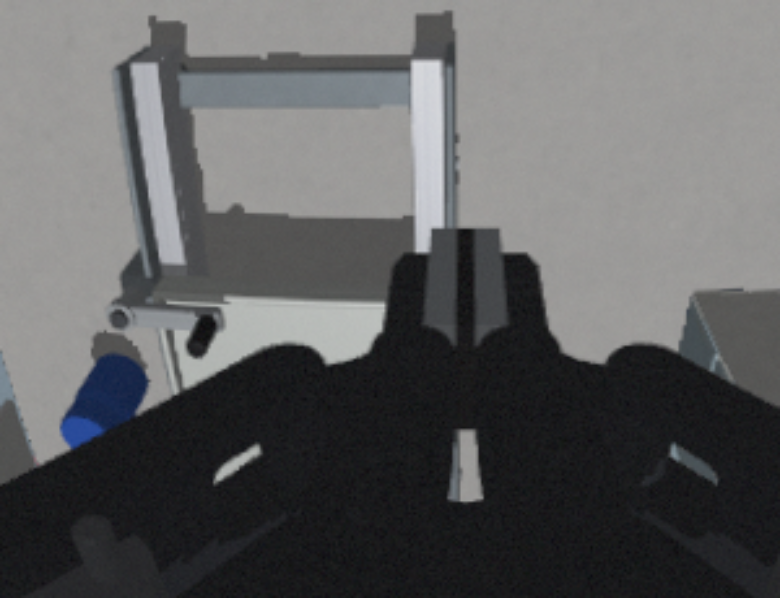

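The bar (crop 120–220, 318) lies across the rim. The fingertip's stopping point puts the peg at y = 40, which is θ ≈ 1.57. Handing in.

```bash
python3 -c "
from h import *
print(close_job())"
```

```text
the job is handed in; nothing more can be done
None
```

I pushed the board along its rails into the notches, then pushed the keeper round to its stop across the board's rim. The job was handed in at about 14.5 s, with the arm clear of everything.

- **Board:** sliding took about 5–6.6 N at the readings. Afterwards the slab measured 48–50 mm high (50 expected when seated) and the rim about 57 mm (58 expected). The trailing end was at stand y ≈ 48 mm, within the play.
- **Keeper:** the fingertip stopped at about 11 N. Its position there puts the peg at stand y ≈ 40 mm, which is about 1.57 rad.
- **Small disagreement:** the depth image gave about 1.51 rad for the peg and a bar about 3° off square. I put this down to seeing only part of the peg and bar. The picture shows the bar across the rim.
- **Other things:** in the last side picture the red bottle stood upright on the board. I touched nothing besides the board and the peg. I did not measure the other objects again.

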